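# Tare the balance with the touch-free sensor

### The job

Tare the crucible that stands on the balance pan: gently push the glass lid of the draught shield (the one with the black bar handle) fully shut, then point the fingertips down at the dark window of the green-ringed sensor puck and hold them just above its middle, a couple of centimetres clear and never touching it, for about two seconds, and then take the hand well away. The blue-ringed puck would print a record, so do not bring the hand down over it, and leave the crucible, the pucks and everything else standing where they are.

Things in the scene. Friction and masses are not known exactly. Their poses are not given: they have to be found in the camera images.
- balance: Ivory balance, fixed. Origin on the bench under it; own +x points from its display front (robot side) to its back, z up. Foot x -160 to +125 mm, y +-100 mm. Front 105 mm: sloping display, under 65 mm high. Behind: foot 62 mm high with a glass draught shield, x -50 to +120 mm, y +-86 mm, rails up to 157 mm; the lid's glass on them tops out at 163 mm, its side edges at 164 mm above the bench.
- lid (a joint): Travel of the glass lid in m: 0 is fully shut against its stop, at most 0.12. It slides level along the balance's x and opens to the back (+x): push it along the balance's -x, towards the display, to shut it. 0.25 kg, about 1.2 N of friction, stays where it is left, cannot be lifted off. It starts 50 to 110 mm open. Do not press on it with more than 35 N.
- lid_handle (a point): Middle of the top edge of the lid's handle, 185 mm above the bench; moves with the lid. The handle is an upright black bar on the glass near the lid's front edge: 10 mm thick along the balance's x, 70 mm long along its y, 22 mm high above the glass. The glass reaches about 150 mm behind the bar: fingertips can stand just over it, behind the bar, and push the bar forward.
- tare_sensor: Touch-free tare sensor: a loose round ivory puck with a green ring on top, 72 mm across at the foot, 27 mm high, 0.16 kg. Origin at the centre of its underside, z up. It stands on the bench to the left or to the right of the balance.
- tare_window (a point): Centre of the dark round window (39 mm across, inside the green ring) on top of the tare puck, 27 mm above the bench, z up. It sees a hand whose tool point is within about 2 cm of the window's axis and less than 7 cm above it.
- print_sensor: Touch-free print sensor: the same puck with a blue ring, on the other side of the balance. Not to be used.
- print_window (a point): Centre of the dark window on top of the blue-ringed print puck, 27 mm above the bench, z up. It sees a hand within 3 cm of its axis and less than 8 cm above it.
- crucible: Small white porcelain crucible, 42 mm across, 36 mm high, 30 g, standing on the steel pan (pan top 72 mm above the bench) inside the draught shield. Origin at the centre of its underside.
- spare_crucible: Bystander: an equal crucible standing on the bench at the right, beyond the puck.
- jar: Bystander: amber glass reagent jar with white cap, 60 mm across, 85 mm high, left of the balance at the back. Origin at the centre of its underside.
- cups: Bystander: nested stack of white plastic cups, upside down, 75 mm across, 105 mm high, very light, right of the balance at the back. Origin at the centre of its underside.
- weight: Bystander: steel 200 g calibration weight with a knob, 32 mm across, 50 mm high, on the bench at the left beyond the puck. Origin at the centre of its underside.
- spatula: Bystander: spatula lying on the bench far to the left.
Not all that is in view belongs to the job. What is shaped like the tare_sensor but red is not meant.

How it is judged (in metres and radians):
On the way, in this order (a step that is already met when the one before it is completed fails the run):
1. the lid is fully shut (value of joint lid below 0.004 m), for 0.2 s.
2. with the lid shut, the tool point dwells just above the window of the green-ringed puck for 1.5 s (within 20 mm of its axis, 12 to 70 mm above it, fingers pointing down to within about 45 degrees) (horizontal distance between the grasp point and tare_window below 0.02 m and z of the grasp point in the frame of tare_window between 0.012 and 0.07 m and angle between the grasp point's own z axis and vertical above 2.3 rad and value of joint lid below 0.004 m), for 1.5 s.
At the end, for the whole second after the job is handed in: The lid is shut to within 4 mm, the tool point is more than 11 cm from the tare window, the crucible stands upright on the pan within 10 mm of where it was, both pucks are within 8 mm and all bystanders within 12 mm of where they stood (value of joint lid below 0.004 m and distance between the grasp point and tare_window above 0.11 m and horizontal distance between crucible and balance below 0.065 m and distance of crucible from where it was at the start of the episode below 0.01 m and angle between crucible's own z axis and vertical below 0.1 rad and distance of each of tare_sensor, print_sensor from where it was at the start of the episode below 0.008 m and distance of each of jar, cups, weight, spare_crucible, spatula from where it was at the start of the episode below 0.012 m); the robot touches nothing.
It fails at once if the fingers or the arm press on the balance or its lid with over 35 N (contact force between any of the fingers, the arm and balance above 35 N).
It fails at once if the tare puck is touched (contact force between any of the fingers, the arm and tare_sensor above 0.2 N).
It fails at once if the print puck is touched, or the hand comes down over it (within 30 mm of its axis and less than 80 mm above it) (contact force between any of the fingers, the arm and print_sensor above 0.2 N or (horizontal distance between the grasp point and print_window below 0.03 m and z of the grasp point in the frame of print_window below 0.08 m)).
It fails at once if a puck is shifted or lifted by more than 8 mm, or the crucible on the pan is moved or lifted by more than 10 mm, or tipped (distance of any of tare_sensor, print_sensor from where it was at the start of the episode above 0.008 m or distance of crucible from where it was at the start of the episode above 0.01 m or angle between crucible's own z axis and vertical above 0.2 rad).
It fails at once if a bystander is moved or lifted by more than 12 mm (distance of any of jar, cups, weight, spare_crucible, spatula from where it was at the start of the episode above 0.012 m).
It also fails if it takes over 48 s, if anything falls off the work surface, if the arm or the gripper's body presses on something with over 40 N, if the wrist force passes 120 N, or if a joint passes its speed limit or range.

### The arm

A 7-joint arm with a two-finger parallel gripper is mounted at the origin on the work surface. World frame = base frame: x ahead of the robot, y to its left, z up, the work surface at z = 0. Lengths are in mm, angles in rad, forces in N, time in s.
With the tool pointing down it reaches from about 375 to 925 mm from the base axis. Payload 3.1 kg.
Tool frame: the origin (TCP) lies between the finger pads, 19 mm behind the fingertips; this is the grasp point; z points along the fingers, y is the line along which they close (so a half turn about z gives the same grasp; the last joint's range is limited). The gripper opens to 85 mm and grips with 20 to 120 N. Pads are 22 mm wide; open, the fingers measure 114 mm over their backs; the gripper's body (76 mm by 85 mm) begins 54 mm behind the grasp point. The pads swing forward as they close: fully open they stand 13 mm farther back than shut.
Start: joints at [-1.409, 0.383, 0.044, 1.598, -0.018, 1.161, -0.05], TCP at [166.954, 628.196, 249.969] pointing down, gripper open.
Joint ranges: [-2.61, 2.61], [-0.41, 2.15], [-1.48, 1.57], [0, 2.5], [-1.57, 4.71], [0.05, 1.97], [-2.85, 2.85]. Speed limits (rad/s): [2.79, 2.79, 3.14, 3.14, 3.14, 3.14, 3.14].

### API

Orientations are given as a rotation vector (axis times angle).
In Python, from workcell import sensors, optics, job_done gives the robot as it stands.
- The arm moves only by the tool drive_tool, never from a script. Its argument "increments" is a list of rows, each a list of 7 numbers: the turn, a rotation vector about the tool's x, y, z in degrees, then the shift along the tool's x, y, z in cm, then the finger opening in cm, from 0 to 8.54. A call has 1 to 20 rows; each row is the pose to reach, as a shift and turn from the pose commanded when the call began, along the tool's axes at that moment; what a row does not reach only later rows make up. A row lasts 1/10 s, in which the tool goes at most 50 mm and 8.59 degrees, less where a joint would pass 70% of its speed; a pose out of reach is approached as far as the arm can. A call with a gripper value outside its range is refused whole. The fingers move at their own pace and stop on an object; "newtons" is the grip in N (left out, the last holds). Time passes only in rows, so rows that repeat a pose let the fingers close. It gives the time, the measured TCP pose, the force, the opening and the grip force at its end, in the units of the state.
- sensors.get_obs(): the state, without advancing time (a new reading comes with each control period).
- optics.grab_frame(name): name is "side" or "top"; returns the picture (480x640x3 uint8, red, green, blue); there is no depth.
- optics.camera_info(name): a dict with "camera_matrix" (3x3 intrinsics, pixels), "cam_to_world" (4x4, takes a point from camera to world coordinates). Camera axes: x right, y down, z forward; pixel columns grow to the right and rows downward; lengths in mm; the calibration is good to about 2 mm. A picture is of the moment at which its call begins. camera_info takes no time and is no camera call.
- job_done(): hands the job in; it is judged then, once.
The state is a dict: "t": time; "joint_positions": joint angles; "dq": joint speeds; "tau": joint torques, N m; "eef_pos": TCP position; "tool_rot": TCP orientation; "ft_force": force on the tool from outside, world axes, zero at the start; "moment": the same for the moment, N m; "grip_width": finger opening in mm; "grasp_force": force on a finger pad.
Only numpy, scipy, OpenCV 4.12 (cv2) and the standard library are available. Lean on these libraries where they do the work, as an engineer would, in place of code of your own. Each camera call takes 0.05 s, during which the arm holds its last target. There are 200 camera calls.

## Working session

There is one attempt and no reset: what is moved stays moved. The work goes in short steps, Python scripts to look and compute and a tool call to move; the robot and the scene stay as the last step left them, time stands still between calls to the robot, and variables do not carry over. Pictures are saved under pics/ and viewed, at most 10 in all, crops included, and the job is handed in when it is done.

Besides the shell and the picture viewer there is one more tool, called after "Call:" as name([rows], argument=value, ...), one row to a line, values as JSON. drive_tool: Moves the arm, as the interface text tells. Its arguments: {"type":"object","properties":{"increments":{"type":"array","items":{"type":"array","items":{"type":"number"}}},"newtons":{"type":"number"}},"required":["increments"]}

```bash
mkdir -p pics
python3 - <<'E'
from workcell import sensors, optics
import cv2
o=sensors.get_obs();print(o)
for n in("top","side"):
    cv2.imwrite(f"pics/{n}0.png",optics.grab_frame(n)[:,:,::-1]); i=optics.camera_info(n);print(n,i)
E
```

```text
{'t': 0.0, 'joint_positions': array([-1.40882725,  0.3838505 ,  0.04383187,  1.59961707, -0.0178864 ,
        1.16122692, -0.04987788]), 'dq': array([ 0.00064629, -0.0015725 , -0.00076872,  0.00060841, -0.00043176,
       -0.00051434,  0.00017612]), 'tau': array([-1.24568669e-04, -4.33444762e+01,  1.02460843e+00, -2.49511600e+01,
        1.06354538e-02,  1.11018238e-02,  1.98330116e-05]), 'eef_pos': array([166.72754148, 627.29741553, 248.5571186 ]), 'tool_rot': array([-0.40670348, -3.11495764,  0.00424487]), 'ft_force': array([ 0.05867733, -0.6858866 , -0.10905185]), 'moment': array([-0.00843233,  0.00031704,  0.03748117]), 'grasp_force': 0.0, 'grip_width': 85.38529751430553}
top {'camera_matrix': array([[512.21293359,   0.        , 306.87079234],
       [  0.        , 512.21293359, 234.11512047],
       [  0.        ,   0.        ,   1.        ]]), 'cam_to_world': array([[-2.09856164e-02, -9.93632593e-01,  1.10697217e-01,
         3.94288777e+02],
       [-9.99738952e-01,  1.98551359e-02, -1.13049627e-02,
        -4.88802756e+00],
       [ 9.03507110e-03, -1.10905561e-01, -9.93789879e-01,
         1.27780082e+03],
       [ 0.00000000e+00,  0.00000000e+00,  0.00000000e+00,
         1.00000000e+00]])}
side {'camera_matrix': array([[611.29505308,   0.        , 309.43644978],
       [  0.        , 611.29505308, 243.53040969],
       [  0.        ,   0.        ,   1.        ]]), 'cam_to_world': array([[-9.98991737e-01, -2.41433709e-02,  3.78497833e-02,
         4.30016684e+02],
       [-4.29881163e-02,  7.57493512e-01, -6.51425821e-01,
         9.66367638e+02],
       [-1.29433500e-02, -6.52396104e-01, -7.57767638e-01,
         1.23113619e+03],
       [ 0.00000000e+00,  0.00000000e+00,  0.00000000e+00,
         1.00000000e+00]])}
```

View pics/top0.png

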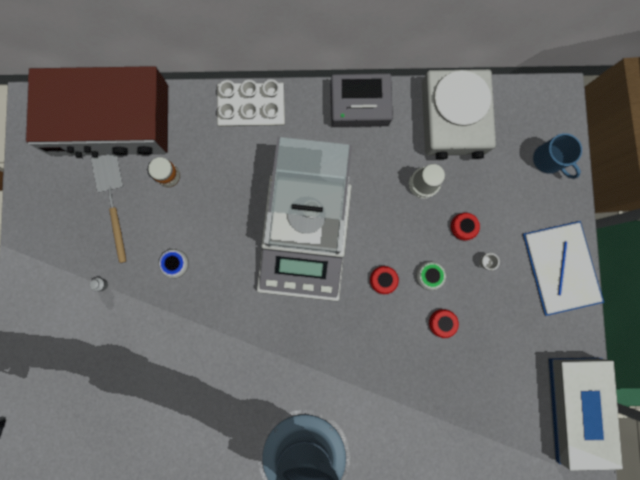

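View pics/side0.png

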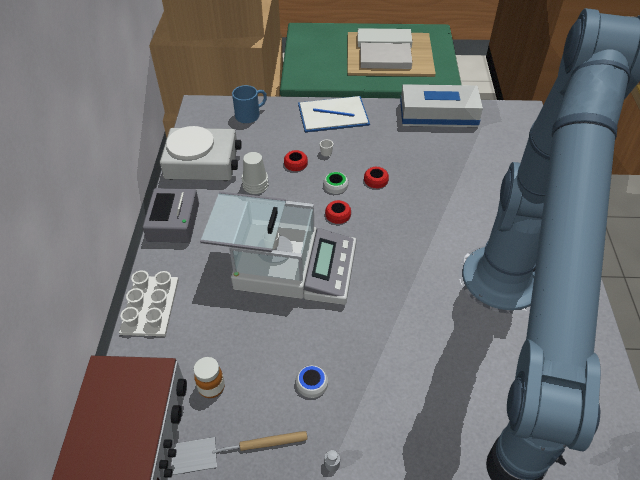

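Top view: the balance is at about (305,220), with the handle bar at (307,208). Ring pucks are green (432,276), blue (173,263), and red (384,280), (466,226), (444,324). Only the green-ringed one at (432,276) top / (336,182) side fits the tare sensor. I'll measure it and confirm in one crop.

```bash
cat > h.py <<'E'
import numpy as np,cv2
from workcell import optics,sensors
def ray(n,uv,z):
    i=optics.camera_info(n);T=i["cam_to_world"];d=T[:3,:3]@np.linalg.solve(i["camera_matrix"],[uv[0],uv[1],1.])
    return T[:3,3]+d*(z-T[2,3])/d[2]
def mask(im,k):   # im is BGR
    h=cv2.cvtColor(im,cv2.COLOR_BGR2HSV)
    lo,hi={'green':((50,120,60),(80,255,255)),'blue':((112,150,80),(128,255,255)),'black':((0,0,0),(180,255,45))}[k]
    return cv2.inRange(h,lo,hi)
E
python3 - <<'E'
from h import *
for n in("top","side"):
    im=cv2.imread(f"pics/{n}0.png")
    for k,z in(("green",27),("blue",27)):
        m=mask(im,k)
        for c in cv2.findContours(m,0,2)[0]:
            if cv2.contourArea(c)>100:
                e=cv2.fitEllipse(c);print(n,k,np.round(e[0],1),np.round(e[1],1),np.round(ray(n,e[0],z),1))
    m=mask(im,'black');w=np.zeros_like(m)
    if n=="top": w[195:222,280:335]=1
    else: w[200:240,255:290]=1
    cs=cv2.findContours(m*w,0,2)[0]
    for c in cs:
        if cv2.contourArea(c)<20: continue
        r=cv2.minAreaRect(c);b=cv2.boxPoints(r)
        print(n,"bar",np.round(r[0],1),np.round(r[1],1),"corners",[np.round(ray(n,p,185)[:2]).tolist() for p in b],"mid",np.round(ray(n,r[0],185)))
a=cv2.imread("pics/top0.png")[120:300,240:480];cv2.imwrite("pics/crop.png",cv2.resize(a,None,fx=3.3,fy=3.3,interpolation=2))
# balance edges: foot front corners approx picked by hand
for p in((258,293),(340,299)): print("front",np.round(ray("top",p,15)))
E
```

```text
top green [432.1 275.1] [20.3 21. ] [ 426.8 -322.7   27. ]
top blue [171.5 262.6] [20.3 20.9] [470.5 312.1  27. ]
top bar [307.  207.7] [28.4  3.2] corners [[574.0, 12.0], [581.0, 11.0], [573.0, -50.0], [566.0, -49.0]] mid [573. -19. 185.]
side green [335.4 178.3] [12.7 18.7] [ 426.4 -317.    27. ]
side blue [311.3 377.4] [21.9 24.4] [469.5 317.2  27. ]
side bar [271.9 220.3] [ 4.9 25.4] corners [[584.0, 35.0], [574.0, -44.0], [562.0, -39.0], [573.0, 39.0]] mid [573.  -2. 185.]
front [392. 103.  15.]
front [374. -97.  15.]
```

View pics/crop.png

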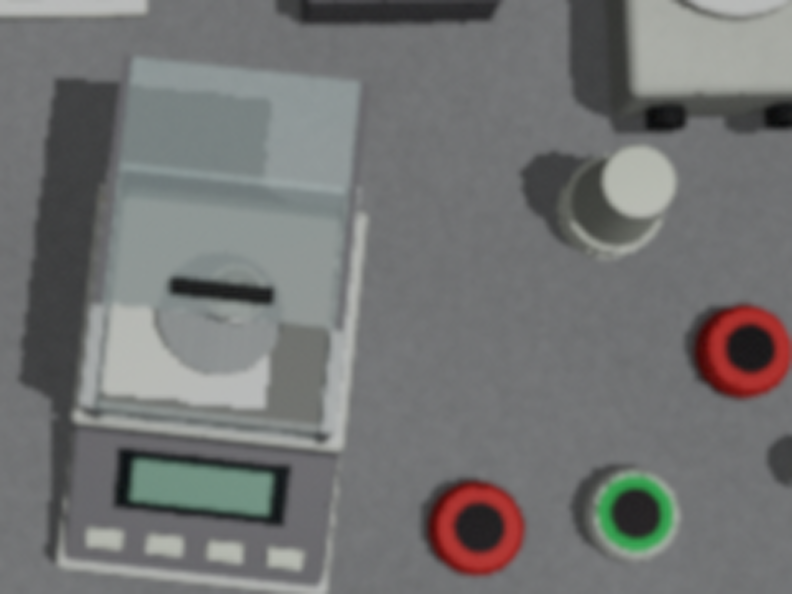

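The crop confirms it: the green ring is at crop (635,513), which is top (432,276), about (427,-320) mm. The bar is at crop (221,290), about (574,-17) mm, and the balance yaw is about -5.5°. The reds are decoys. I'll move above and behind the bar with the fingers shut.

Call:
drive_tool([
  [0,0,-3,-20,-17,0,0],
  [0,0,-6,-40,-34,0,0],
  [0,0,-9,-60,-51.3,0,0],
  [0,0,-9,-60,-51.3,0,0],
  [0,0,-9,-60,-51.3,0,0],
  [0,0,-9,-60,-51.3,0,0],
  [0,0,-9,-60,-51.3,0,0],
  [0,0,-9,-60,-51.3,0,0],
  [0,0,-9,-60,-51.3,0,0],
  [0,0,-9,-60,-51.3,0,0],
  [0,0,-9,-60,-51.3,0,0],
  [0,0,-9,-60,-51.3,0,0],
  [0,0,-9,-60,-51.3,0,0],
  [0,0,-9,-60,-51.3,0,0],
  [0,0,-9,-60,-51.3,0,0],
  [0,0,-9,-60,-51.3,0,0],
  [0,0,-9,-60,-51.3,0,0],
  [0,0,-9,-60,-51.3,0,0],
  [0,0,-9,-60,-51.3,0,0],
  [0,0,-9,-60,-51.3,0,0],
])

```text
t: 2.1
eef_pos: [614.4, -19.2, 249.6]
tool_rot: [-0.156, -3.137, -0.002]
ft_force: [0.4, -0.3, 0.9]
grip_width: -0.3
grasp_force: 0.0
```

Call:
drive_tool([
  [0,0,0,0,0,2,0],
  [0,0,0,0,0,4,0],
  [0,0,0,0,0,5,0],
  [0,0,0,0,0,5.5,0],
  [0,0,0,0,0,5.9,0],
  [0,0,0,0,0,5.9,0],
  [0,0,0,0,0,5.9,0],
])

```text
t: 2.8
eef_pos: [615.6, -21.7, 191.8]
tool_rot: [0.161, 3.136, 0.0]
ft_force: [-1.0, 0.4, -0.9]
grip_width: 0.2
grasp_force: 0.0
```

Run:
```python
from h import *
s=cv2.cvtColor(optics.grab_frame("side"),4)[150:310,180:370];t=cv2.cvtColor(optics.grab_frame("top"),4)[130:290,220:410]
cv2.imwrite("pics/push0.png",cv2.resize(np.hstack([s,t]),None,fx=2.1,fy=2.1,interpolation=2))
```

```text
(no output)
```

View pics/push0.png

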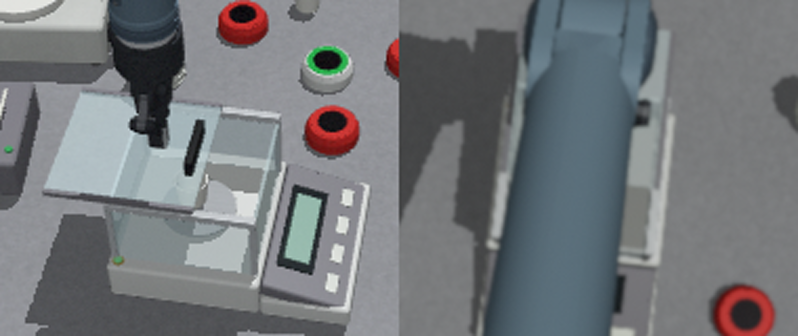

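The side view (left half) shows the shut fingertips at (157,140), just over the glass and behind the bar at (194,148). The gap is about 24 mm. I'll push slowly.

Call:
drive_tool([
  [0,0,0,0.6,0,0,0],
  [0,0,0,1.2,0,0,0],
  [0,0,0,1.7,0,0,0],
  [0,0,0,2.1,0,0,0],
  [0,0,0,2.5,0,0,0],
  [0,0,0,2.9,0,0,0],
  [0,0,0,3.3,0,0,0],
  [0,0,0,3.7,0,0,0],
  [0,0,0,4.1,0,0,0],
  [0,0,0,4.5,0,0,0],
  [0,0,0,4.9,0,0,0],
  [0,0,0,5.3,0,0,0],
  [0,0,0,5.7,0,0,0],
  [0,0,0,6.1,0,0,0],
  [0,0,0,6.5,0,0,0],
  [0,0,0,6.9,0,0,0],
  [0,0,0,7.2,0,0,0],
  [0,0,0,7.5,0,0,0],
  [0,0,0,7.5,0,0,0],
])

```text
t: 4.8
eef_pos: [539.6, -14.2, 190.8]
tool_rot: [-0.161, -3.136, 0.0]
ft_force: [-0.1, -0.4, 0.2]
grip_width: 0.1
grasp_force: 0.1
```

Run:
```python
from h import *
s=cv2.cvtColor(optics.grab_frame("side"),4)[170:310,190:370]
cv2.imwrite("pics/push1.png",cv2.resize(s,None,fx=4,fy=4,interpolation=2))
```

```text
(no output)
```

View pics/push1.png

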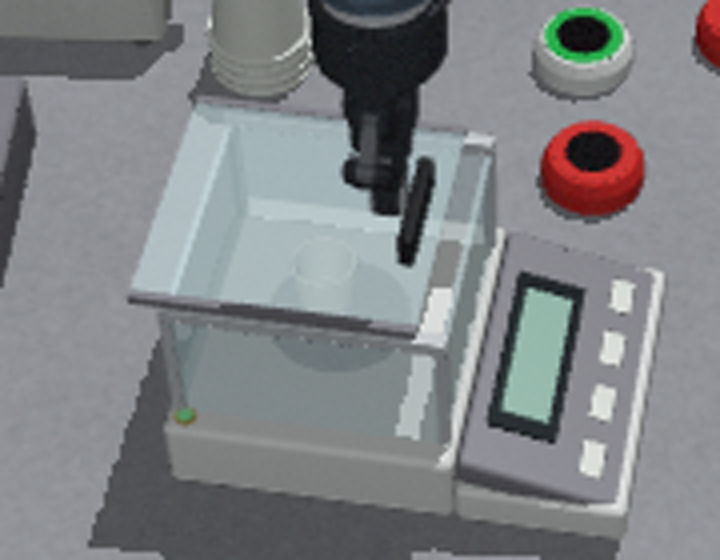

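The bar at (417,210) is in contact, and the lid's front edge at (416,335) has about 19 mm to go to the frame corner at (447,345). I'll continue in small steps.

Call:
drive_tool([
  [0,0,0,0.3,0,0,0],
  [0,0,0,0.6,0,0,0],
  [0,0,0,0.9,0,0,0],
  [0,0,0,1.2,0,0,0],
  [0,0,0,1.4,0,0,0],
  [0,0,0,1.5,0,0,0],
  [0,0,0,1.6,0,0,0],
  [0,0,0,1.6,0,0,0],
])

```text
t: 5.65
eef_pos: [524.3, -12.4, 191.0]
tool_rot: [-0.161, -3.137, 0.0]
ft_force: [-0.0, 0.2, -0.5]
grip_width: -0.1
grasp_force: 0.3
```

Call:
drive_tool([
  [0,0,0,0.1,0,0,0],
  [0,0,0,0.2,0,0,0],
  [0,0,0,0.3,0,0,0],
  [0,0,0,0.4,0,0,0],
  [0,0,0,0.4,0,0,0],
])

```text
t: 6.15
eef_pos: [522.0, -12.2, 191.3]
tool_rot: [0.161, 3.134, -0.0]
ft_force: [5.2, -0.7, -3.9]
grip_width: -0.2
grasp_force: 2.6
```

Call:
drive_tool([
  [0,0,0,0.1,0,0,0],
  [0,0,0,0.1,0,0,0],
])

```text
t: 6.35
eef_pos: [521.9, -12.2, 191.5]
tool_rot: [0.161, 3.132, -0.001]
ft_force: [6.5, -0.8, -4.0]
grip_width: -0.0
grasp_force: 3.4
```

Run:
```python
from h import *
s=cv2.cvtColor(optics.grab_frame("side"),4)[170:310,190:370]
cv2.imwrite("pics/push2.png",cv2.resize(s,None,fx=4,fy=4,interpolation=2))
```

```text
(no output)
```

View pics/push2.png

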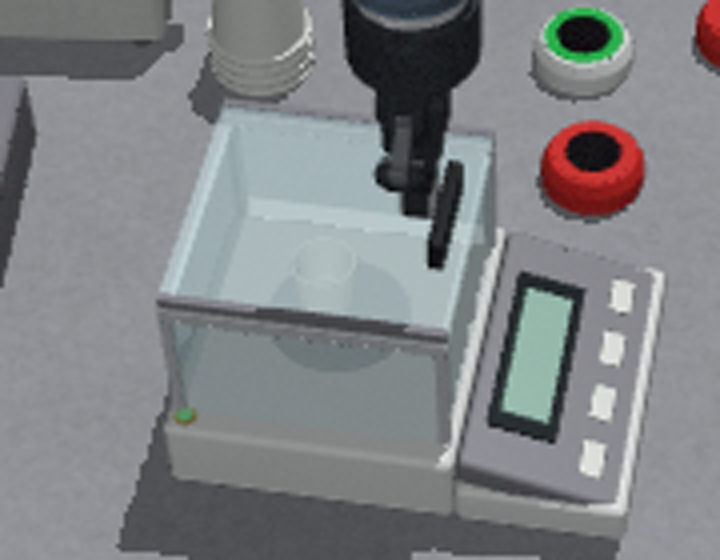

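The lid is shut: its front edge at (447,338) sits flush with the frame corner, and the stop force is 6.5 N. I'll back off, lift, and move over the green puck.

Call:
drive_tool([
  [0,0,0,-0.5,0,0,0],
  [0,0,0,-1.2,0,0,0],
  [0,0,0,-1.2,0,-1,0],
  [0,0,0,-1.2,0,-4,0],
  [0,0,0,-1.2,0,-7,0],
  [0,0,0,1,-4,-7,0],
  [0,0,0,2,-8,-7,0],
  [0,0,0,3,-12,-7,0],
  [0,0,0,4,-16,-7,0],
  [0,0,0,5,-20,-7,0],
  [0,0,0,6,-24,-7,0],
  [0,0,0,6.2,-28,-7,0],
  [0,0,0,6.2,-31.6,-7,0],
  [0,0,0,6.2,-31.6,-7,0],
  [0,0,0,6.2,-31.6,-7,0],
])

```text
t: 7.9
eef_pos: [424.8, -320.5, 261.3]
tool_rot: [-0.166, -3.137, -0.001]
ft_force: [0.3, 0.2, -0.2]
grip_width: -0.2
grasp_force: 0.0
```

Run:
```python
from h import *
s=cv2.cvtColor(optics.grab_frame("side"),4)[100:320,180:440]
cv2.imwrite("pics/over.png",cv2.resize(s,None,fx=2.7,fy=2.7,interpolation=2))
```

```text
(no output)
```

View pics/over.png

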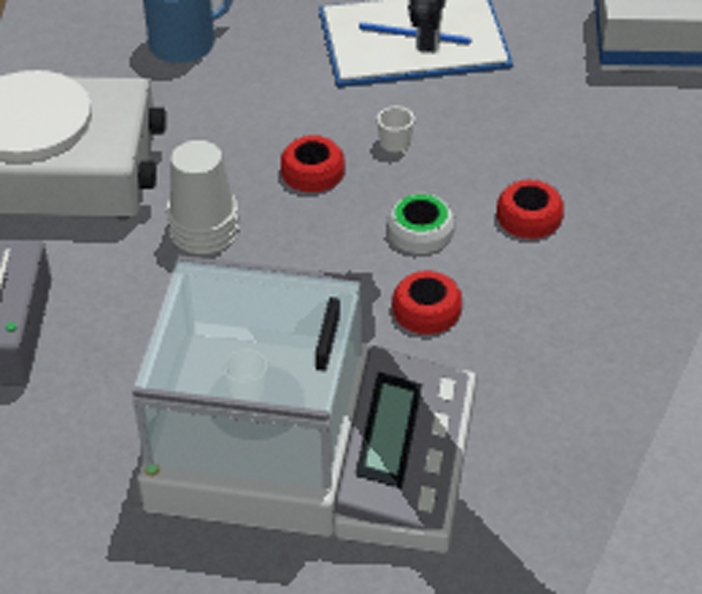

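The lid stayed shut, and the hand at (427,40) is above the green puck at (420,213). I'll descend to TCP z of about 72 mm and dwell.

Call:
drive_tool([
  [0,0,0,-0.1,0,3,0],
  [0,0,0,-0.1,0,6,0],
  [0,0,0,-0.1,0,9,0],
  [0,0,0,-0.1,0,12,0],
  [0,0,0,-0.1,0,14,0],
  [0,0,0,-0.1,0,15.5,0],
  [0,0,0,-0.1,0,17,0],
  [0,0,0,-0.1,0,18,0],
  [0,0,0,-0.1,0,18.8,0],
  [0,0,0,-0.1,0,18.8,0],
  [0,0,0,-0.1,0,18.8,0],
])

```text
t: 9.05
eef_pos: [426.8, -320.3, 73.3]
tool_rot: [0.161, 3.137, -0.001]
ft_force: [-0.2, -0.6, -0.1]
grip_width: 0.2
grasp_force: 0.0
```

Run:
```python
from h import *
s=cv2.cvtColor(optics.grab_frame("side"),4)[110:250,240:420]
cv2.imwrite("pics/dwell.png",cv2.resize(s,None,fx=4,fy=4,interpolation=2))
```

```text
(no output)
```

View pics/dwell.png

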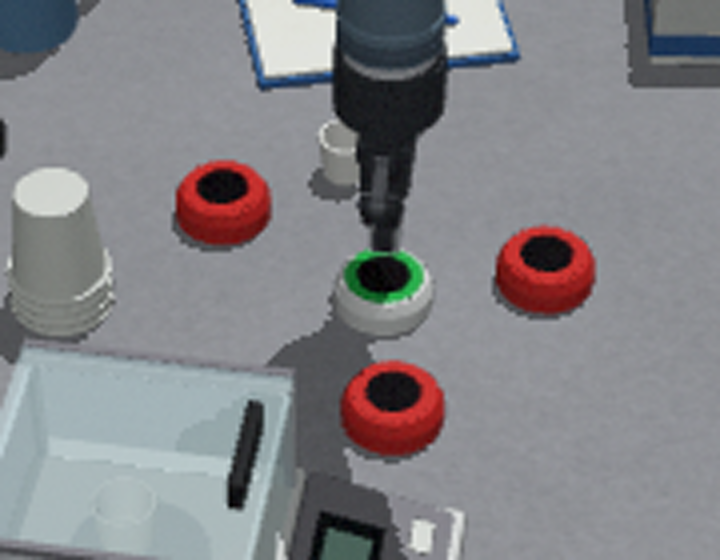

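The fingertips at (385,250) hover centred over the green ring's window at (383,277) without touching. I'll hold 2 s, then retreat.

Call:
drive_tool([
  [0,0,0,0,0,0,0],
  [0,0,0,0,0,0,0],
  [0,0,0,0,0,0,0],
  [0,0,0,0,0,0,0],
  [0,0,0,0,0,0,0],
  [0,0,0,0,0,0,0],
  [0,0,0,0,0,0,0],
  [0,0,0,0,0,0,0],
  [0,0,0,0,0,0,0],
  [0,0,0,0,0,0,0],
  [0,0,0,0,0,0,0],
  [0,0,0,0,0,0,0],
  [0,0,0,0,0,0,0],
  [0,0,0,0,0,0,0],
  [0,0,0,0,0,0,0],
  [0,0,0,0,0,0,0],
  [0,0,0,0,0,0,0],
  [0,0,0,0,0,0,0],
  [0,0,0,0,0,0,0],
  [0,0,0,0,0,0,0],
])

```text
t: 11.1
eef_pos: [426.5, -320.0, 73.0]
tool_rot: [-0.161, -3.137, 0.0]
ft_force: [0.6, -0.4, -0.3]
grip_width: 0.3
grasp_force: 0.0
```

Call:
drive_tool([
  [0,0,0,0,0,-2,0],
  [0,0,0,0,0,-6,0],
  [0,0,0,0,0,-10,0],
  [0,0,0,0,0,-14,0],
  [0,0,0,0,0,-18,0],
  [0,0,0,0,0,-21,0],
  [0,0,0,0,0,-23,0],
  [0,0,0,0,0,-23,0],
  [0,0,0,0,0,-23,0],
  [0,0,0,0,0,-23,0],
  [0,0,0,0,0,-23,0],
])

```text
t: 12.2
eef_pos: [425.7, -319.3, 301.3]
tool_rot: [-0.161, -3.134, -0.001]
ft_force: [-0.5, 0.1, 0.8]
grip_width: 0.0
grasp_force: 0.0
```

Run:
```python
from h import *
from workcell import job_done
im=cv2.cvtColor(optics.grab_frame("side"),4)
for k in("green","blue"):
  for c in cv2.findContours(mask(im,k),0,2)[0]:
    if cv2.contourArea(c)>100: print(k,np.round(ray("side",cv2.fitEllipse(c)[0],27),1))
print(sensors.get_obs()["eef_pos"]); print(job_done())
```

```text
green [ 426.4 -317.    27. ]
blue [469.4 317.   27. ]
[ 425.78936412 -319.42935452  301.49862425]
the job is handed in; nothing more can be done
None
```

I pushed the lid shut to its stop, held the fingertips about 27 mm above the green-ringed puck's window for over 2 s, raised the hand 27 cm clear with both pucks unmoved in the side camera, and handed the job in; no verdict was returned.

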